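Lay the tea-tasting tray in two neat rows

TASK

Lay the tasting tray in two neat straight rows, square to the tray and centred on it, their centre lines 85 mm apart: the two oblong tea bricks end to end along the left half (left as the robot sees it), 115 mm between their centres, and the three round tea cakes (one already lies on the tray, out of place) along the right half, 80 mm from centre to centre. Set every piece down flat and gently, without dropping it, and leave the tray and everything else on the slab where it stands.

Things in the scene. Friction and masses are not known exactly. Their poses are not given: they have to be found in the camera images.
- tray: loose steel tray, 284 long (its x, pointing away from the robot within 0.2 rad) x 208 wide (its y, to the robot's left), 0.9 kg; floor top 3 above the slab, rims 4 thick and 22 high (inside 276 x 200), low loop handle 26 beyond each short end. Origin on the slab under its centre. Laid as asked: bricks at y +42.5, x -57.5 and +57.5; cakes at y -42.5, x -80, 0, +80; any order in a row.
- brick1: pressed-tea brick, dark brown, 100 long (its x) x 50 wide (its y) x 24 high, about 120 g, thin break lines on top; origin at the centre of its underside. Lies flat on the slab beside the tray, at any yaw, with brick2 stacked on it.
- brick2: pressed-tea brick, dark brown, 100 long (its x) x 50 wide (its y) x 24 high, about 120 g, thin break lines on top; origin at the centre of its underside. Starts lying flat on top of brick1, turned up to 0.5 rad from it.
- cake1: round pressed-tea cake, same dark brown, 60 diameter x 24 high, straight side from 3 to 21 above its underside, bevelled above and below, about 65 g; origin at the centre of its underside. Starts lying out of place on the tray floor.
- cake2: round pressed-tea cake, same dark brown, 60 diameter x 24 high, straight side from 3 to 21 above its underside, bevelled above and below, about 65 g; origin at the centre of its underside. Lies flat on the slab.
- cake3: round pressed-tea cake, same dark brown, 60 diameter x 24 high, straight side from 3 to 21 above its underside, bevelled above and below, about 65 g; origin at the centre of its underside. Lies flat on the slab.
- cup1: clear glass cup, 68 diameter at the rim, 75 high, standing open end up on the slab; bystander. Origin at the centre of its underside.
- cup2: clear glass cup, 68 diameter at the rim, 75 high, standing open end up on the slab; bystander. Origin at the centre of its underside.
- sweet_box: plastic pill-style sweet box lying flat, its flip lid shut: 90 long (its x) x 46 wide x 22 high, clear body and white lid end; bystander, not a tea brick. Origin at the underside, near its centre.
- caddy: upright round metal tea caddy, 66 diameter, 110 high; bystander. Origin at the centre of its underside.
- bowl: white open tea bowl, 84 diameter at the rim, 45 high; bystander. Origin at the centre of its underside.
- jar: closed round honey jar, glass with a metal lid, 62 diameter, 70 high; bystander. Origin at the centre of its underside.
- teapot: red ceramic teapot, belly 140 diameter, 128 high, with a spout reaching 126 along its x and a handle 114 the other way, standing beyond the tray, to its left or right; bystander. Origin at the centre of its underside.

How it is judged:
By the outcome, as a careful person would: the job done as asked, in the order asked, and still so for the second after the job is handed in, with the robot touching nothing.
It also fails if it takes over 72 s, if anything falls off the work surface, if the arm or the gripper's body presses on something with over 40 N, if the wrist force passes 120 N, or if a joint passes its speed limit or range.

ROBOT

A 7-joint arm with a two-finger parallel gripper is mounted at the origin on the work surface. World frame = base frame: x ahead of the robot, y to its left, z up, the work surface at z = 0. Lengths are in mm, angles in rad, forces in N, time in s.
With the tool pointing down it reaches from about 400 to 850 mm from the base axis. Payload 4.5 kg.
Tool frame: the origin (TCP) lies at the very end of the fingers, on their centre line; the grasp point (between the pads) lies 19 mm behind it; z points along the fingers, y is the line along which they close (so a half turn about z gives the same grasp; the last joint's range is limited). The gripper opens to 85 mm and grips with 20 to 120 N. Pads are 22 mm wide; open, the fingers measure 114 mm over their backs; the gripper's body (76 mm by 85 mm) begins 54 mm behind the grasp point. The pads swing forward as they close: fully open they stand 13 mm farther back than shut.
Start: joints at [1.201, 0.689, -0.195, 1.565, 0.157, 0.902, -0.215], TCP at [245.603, -574.746, 231.317] pointing down, gripper open.
Joint ranges: [-3.01, 3.01], [-0.46, 2.08], [-1.47, 1.51], [0.13, 2.56], [-1, 4.14], [0.04, 2.09], [-2.66, 2.66]. Speed limits (rad/s): [2.57, 2.57, 3.14, 3.14, 3.14, 3.14, 3.14].

INTERFACE

Orientations are given as a rotation vector (axis times angle).
In Python, from rig import read_state, snapshot, camera_info, sign_off gives the robot as it stands.
- The arm moves only by the tool servo_tool, never from a script. Its argument "plan" is a list of rows, each a list of 7 numbers: the shift along the tool's x, y, z in units of 150 mm (1.0 is 150 mm), then the turn, a rotation vector about the tool's x, y, z in units of 8 degrees (1.0 is 8 degrees), then the opening, from -1 (shut) to 1 (fully open). A call has 1 to 10 rows; each row shifts and turns the commanded pose from where the row before left it, along the tool's axes as they then stand; what a row does not reach is not made up. A row lasts 1/10 s, in which the tool goes at most 50 mm and 8.59 degrees, less where a joint would pass 70% of its speed; a pose out of reach is approached as far as the arm can. A call with a number of a shift or a turn outside -1 to 1 is refused whole. A call with a gripper value outside its range is refused whole. The fingers move at their own pace and stop on an object; "newtons" is the grip in N (left out, the last holds). Time passes only in rows, so rows that do not move let the fingers close. It gives the time, the measured TCP pose, the force, the opening and the grip force at its end, in the units of the state.
- read_state(): the state, without advancing time (a new reading comes with each control period).
- snapshot(name): name is "side" or "top"; returns the picture (420x560x3 uint8, red, green, blue); there is no depth.
- camera_info(name): a dict with "fx", "fy", "cx", "cy" (pixels), "extrinsics" (4x4, takes a point from world to camera coordinates). Camera axes: x right, y up, looking along -z (the intrinsics and any distortion apply to the point x, -y, -z); pixel columns grow to the right and rows downward; lengths in mm; the calibration is good to about 2 mm. A picture is of the moment at which its call begins. camera_info takes no time and is no camera call.
- sign_off(): hands the job in; it is judged then, once.
The state is a dict: "clock": time; "q": joint angles; "qd": joint speeds; "joint_efforts": joint torques, N m; "tool_pos": TCP position; "eef_rot": TCP orientation; "contact_force": force on the tool from outside, world axes, zero at the start; "torque": the same for the moment, N m; "gripper_width": opening from 0.0 (shut) to 1.0 (fully open); "grip_force": force on a finger pad.
Only numpy, scipy, OpenCV 4.12 (cv2) and the standard library are available. Lean on these libraries where they do the work, as an engineer would, in place of code of your own. Each camera call takes 0.05 s, during which the arm holds its last target. There are 200 camera calls.

## Working session

There is one attempt and no reset: what is moved stays moved. The work goes in short steps, Python scripts to look and compute and a tool call to move; the robot and the scene stay as the last step left them, time stands still between calls to the robot, and variables do not carry over. Pictures are saved under pics/ and viewed, at most 10 in all, crops included, and the job is handed in when it is done.

Besides the shell and the picture viewer there is one more tool, called after "Emit:" as name([rows], argument=value, ...), one row to a line, values as JSON. servo_tool: Moves the arm, as the interface text tells. Shifts and turns lie within -1 to 1; 1 stands for 150 mm of shift or 8 degrees of turn. Its arguments: {"type":"object","properties":{"plan":{"type":"array"},"newtons":{"type":"number"}},"required":["plan"]}

```bash
mkdir -p pics; ls; python3 - <<'E'
from rig import *
import cv2,json
s=read_state();print({k:s[k] for k in('clock','tool_pos','eef_rot','gripper_width')})
for n in('top','side'):
    im=snapshot(n);cv2.imwrite(f'pics/{n}0.png',im[:,:,::-1]);c=camera_info(n);print(n,c)
E
```

```text
pics
{'clock': 0.0, 'tool_pos': array([ 245.29456238, -574.12604398,  230.45166266]), 'eef_rot': array([-3.07593006e+00, -6.29803005e-01,  7.38815616e-04]), 'gripper_width': 0.9979509036971168}
top {'fx': 411.30297287857627, 'fy': 411.30297287857627, 'cx': 274.4648331931624, 'cy': 204.72461039178404, 'extrinsics': array([[-7.26617304e-02, -9.97356549e-01, -4.31786156e-04,
         3.59967326e+01],
       [ 9.72651645e-01, -7.09576204e-02,  2.21164631e-01,
        -5.60744380e+02],
       [-2.20610632e-01,  1.56502273e-02,  9.75236392e-01,
        -8.90953563e+02],
       [ 0.00000000e+00,  0.00000000e+00,  0.00000000e+00,
         1.00000000e+00]])}
side {'fx': 544.2240359802852, 'fy': 544.2240359802852, 'cx': 283.2313072737755, 'cy': 213.94301582736574, 'extrinsics': array([[-7.97139730e-01, -6.03705170e-01, -1.04075880e-02,
         4.23337918e+02],
       [ 3.91596054e-01, -5.30034791e-01,  7.52140713e-01,
        -2.50122547e+02],
       [-4.59587621e-01,  5.95485674e-01,  6.58920352e-01,
        -1.28241604e+03],
       [ 0.00000000e+00,  0.00000000e+00,  0.00000000e+00,
         1.00000000e+00]])}
```

View pics/top0.png

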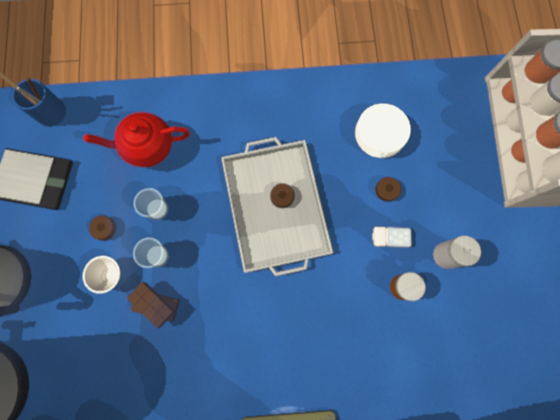

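View pics/side0.png

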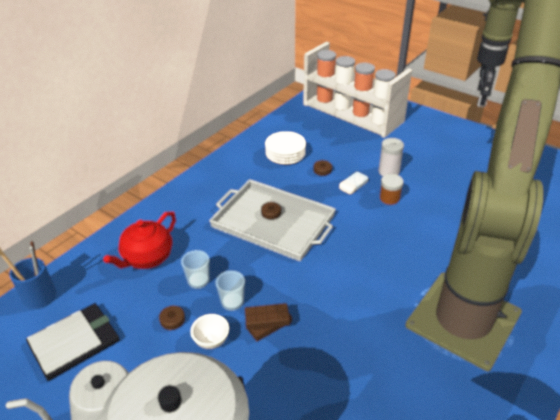

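```bash
cat > h.py <<'E'
import numpy as np,cv2
from rig import *
def K(n):
    c=camera_info(n);E=c['extrinsics'];return c,E[:3,:3],E[:3,3]
def ray(n,uv,z):
    c,R,t=K(n);uv=np.atleast_2d(np.float64(uv))
    d=np.c_[(uv[:,0]-c['cx'])/c['fx'],-(uv[:,1]-c['cy'])/c['fy'],-np.ones(len(uv))]@R
    C=-R.T@t
    return C+d*((z-C[2])/d[:,2])[:,None]
def proj(n,P):
    c,R,t=K(n);p=np.atleast_2d(P)@R.T+t
    return np.c_[c['cx']+c['fx']*p[:,0]/-p[:,2],c['cy']-c['fy']*p[:,1]/-p[:,2]]
def brown(im):
    a=im.astype(int);r,g,b=a[...,0],a[...,1],a[...,2]
    return ((r>b+8)&(r<150)&(r-g<90)&(r>=g)).astype(np.uint8)
def crop(im,x0,y0,x1,y1,s,f): cv2.imwrite(f,cv2.resize(im[y0:y1,x0:x1,::-1],None,fx=s,fy=s,interpolation=cv2.INTER_CUBIC))
def blobs(im,lo=60,hi=3000):
    m=brown(im);n,l,st,ce=cv2.connectedComponentsWithStats(m)
    return [(i,st[i],ce[i]) for i in range(1,n) if lo<st[i][4]<hi],l
E
python3 - <<'E'
from h import *
np.set_printoptions(precision=1,suppress=True)
for n in('top','side'):
    c,R,t=K(n);print(n,'cam',-R.T@t)
    im=snapshot(n);bl,l=blobs(im)
    for i,s,ce in bl:
        p=ray(n,ce,12)[0]
        if 200<p[0]<900 and abs(p[1])<600: print(i,s,ce,p)
im=snapshot('top');a=crop(im,85,130,345,340,3,'pics/c1.png')
side=snapshot('side');crop(side,150,180,350,360,4,'pics/c2.png')
E
```

```text
top cam [351.5  10.1 992.9]
100 [138 128  52  39 151] [170.6 145.9] [744.6 245.2  12. ]
104 [ 88 135  29  15 117] [105.2 142.2] [766.5 410.2  12. ]
107 [224 143  80 126 955] [243.7 202.4] [584.7  69.1  12. ]
129 [376 178  25  23 448] [388.  188.8] [ 593.2 -288.    12. ]
132 [270 183  32  26 629] [284.8 195.7] [594.3 -32.6  12. ]
148 [ 89 216  24  24 441] [100.7 227.5] [547.7 417.   12. ]
149 [436 240  31  27 173] [449.3 256.1] [ 418.2 -411.2   12. ]
150 [390 275  14  25 153] [395. 287.] [ 356.  -272.5   12. ]
151 [ 87 281  19   9  97] [ 96.9 285.6] [409.9 423.   12. ]
152 [128 283  44  44 982] [148.7 304.3] [358.5 302.3  12. ]
side cam [-154.   886.7 1037.5]
84 [314 161  18  14 196] [322.2 167.4] [ 596.8 -291.6   12. ]
98 [380 185  21  19 258] [389.7 195.7] [ 356.9 -293.1   12. ]
125 [261 202  22  18 324] [271.2 210.5] [598.3 -31.6  12. ]
139 [107 214  69  55 203] [155.3 248.6] [751.6 275.5  12. ]
179 [ 246  304   45   36 1123] [266.1 319.1] [367.8 281.8  12. ]
180 [160 306  24  23 443] [171.5 317.1] [550.2 410.6  12. ]
```

View pics/c1.png

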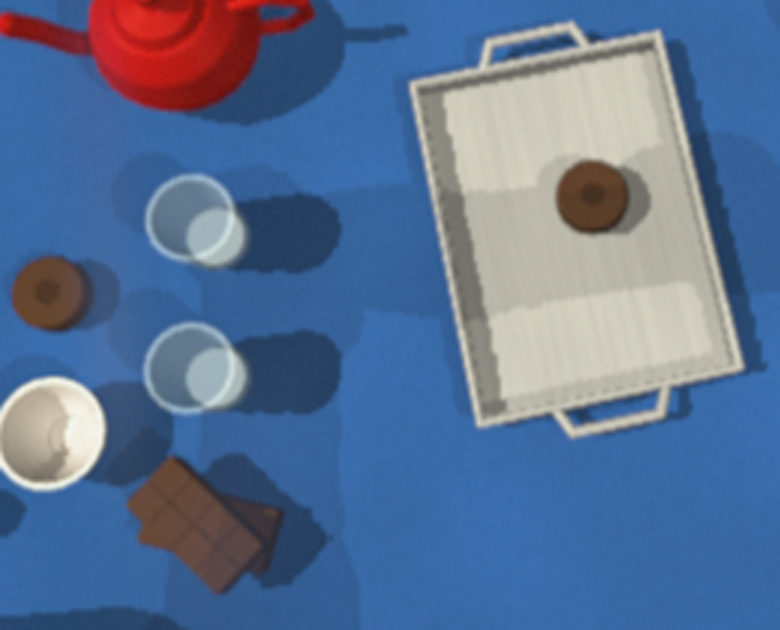

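View pics/c2.png

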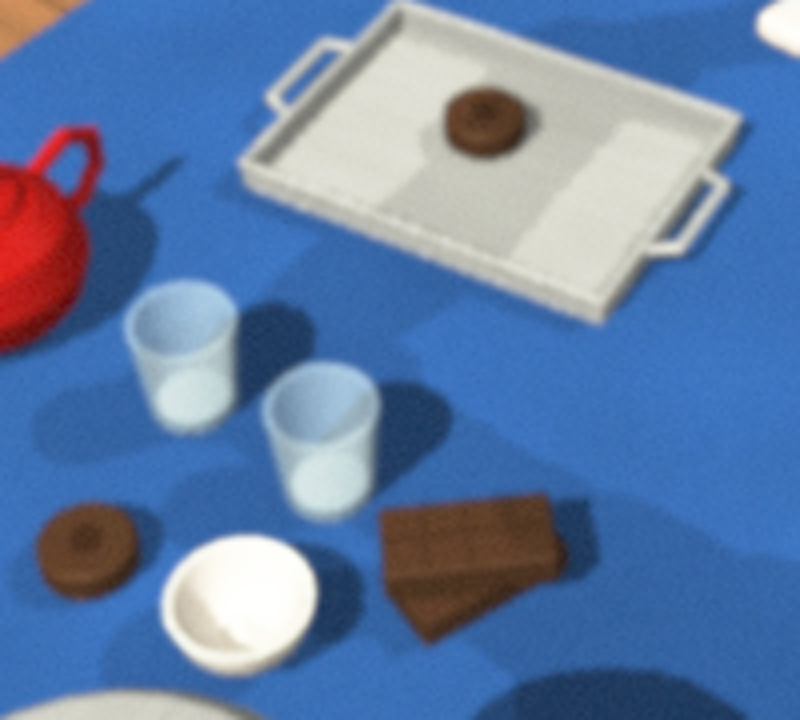

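The top view shows the tray with corners near px (222,157), (305,141), (333,253), (245,272), with cake1 at (283,195). Cake2 is at (101,228), cake3 at (388,188), and the brick stack is at about (151,305), close to cup2 and the bowl. The side crop confirms the stack, with brick2 on top. Next I'll fit these precisely.

```bash
cat >> h.py <<'E'
def line(im,a,b,ch,w=6,thr=None):
    """subpixel edge near a->b in gray image: strongest gradient along the normal, robust line fit"""
    a,b=np.float32(a),np.float32(b);t=(b-a)/np.linalg.norm(b-a);nrm=np.float32([-t[1],t[0]])
    s=np.linspace(.1,.9,60);o=np.arange(-w,w+.01,.25)
    P=(a+(b-a)*s[:,None])[:,None]+o[None,:,None]*nrm
    v=cv2.remap(ch.astype(np.float32),P[...,0].astype(np.float32),P[...,1].astype(np.float32),cv2.INTER_LINEAR)
    v=cv2.GaussianBlur(v,(9,1),0)
    g=np.abs(np.gradient(v,axis=1));k=g.argmax(1);pts=P[np.arange(len(s)),k].astype(np.float32)
    vx,vy,x,y=cv2.fitLine(pts,cv2.DIST_HUBER,0,.01,.01).ravel()
    return np.array([x,y]),np.array([vx,vy])
def inter(l,m):
    s=np.linalg.solve(np.c_[l[1],-m[1]],m[0]-l[0]);return l[0]+s[0]*l[1]
def quad(ch,c,w=5,zs=(0,0,0,0),n='top'):
    """corners -> world lines per side at own z -> world corners"""
    L=[]
    for i in range(4):
        p,d=line(None,c[i],c[(i+1)%4],ch,w)
        q=ray(n,[p-20*d,p+20*d],zs[i])[:,:2];L.append((q[0],(q[1]-q[0])/np.linalg.norm(q[1]-q[0])))
    return np.array([inter(L[i-1],L[i]) for i in range(4)])
def cakes(im,n,z):
    a=im.astype(float);m=((a[...,0]>1.35*a[...,2])&(a[...,0]<150)&(a[...,0]>25)&(a[...,0]<2.2*a[...,1])).astype(np.uint8)
    k,l,st,ce=cv2.connectedComponentsWithStats(m);out=[]
    for i in range(1,k):
        if 120<st[i][4]<1500:
            h=cv2.convexHull(np.argwhere(l==i)[:,::-1].astype(np.int32));M=cv2.moments(h)
            out.append((st[i][:5],ray(n,[M['m10']/M['m00'],M['m01']/M['m00']],z)[0]))
    return out
E
python3 - <<'E'
from h import *
np.set_printoptions(precision=1,suppress=True)
im=snapshot('top');sd=snapshot('side')
red=im[...,0]
c=[(222.3,157.3),(305,140.7),(332.7,252.7),(245,272.3)]
Q=quad(red,c,4,(22,22,0,22));print('tray',Q,[np.linalg.norm(Q[i]-Q[i-1]) for i in range(4)],Q.mean(0))
# bottom-near edge check with z22
d=(Q[0]+Q[1]-Q[2]-Q[3]);print('yaw',np.arctan2(d[1],d[0]),[np.arctan2(*(Q[i]-Q[i-3 if i==3 else i+1])[::-1]) for i in (0,1)])
b=[(142.3,282.7),(172.7,311.7),(158.3,327.3),(127.7,298.3)]
B=quad(red,b,3,(48,)*4);print('b2 line',B,[np.linalg.norm(B[i]-B[i-1]) for i in range(4)],B.mean(0))
B=ray('top',b,48)[:,:2];print('b2 hand',B,[np.linalg.norm(B[i]-B[i-1]) for i in range(4)],B.mean(0))
e=B[1]-B[0];print('yaw',np.arctan2(e[1],e[0]))
s=np.array([(380,513),(547,495),(556,552),(388,578)])/4+[150,180]
B=ray('side',s,48)[:,:2];print('b2 side',B,[np.linalg.norm(B[i]-B[i-1]) for i in range(4)],B.mean(0));e=B[1]-B[0];print(np.arctan2(e[1],e[0]))
print('b1 corner',ray('top',[178.7,301.3],24)[0])
print('b1 side bottom corner',ray('side',[430/4+150,642/4+180],0)[0],ray('side',[430/4+150,620/4+180],24)[0],ray('side',[566/4+150,545/4+180],24)[0])
for n,i in(('top',im),('side',sd)):
    for x in cakes(i,n,12): print(n,*x)
for nm,uv,z in(('cup1',(85+191/3,130+217/3),75),('cup2',(85+189/3,130+367/3),75),('bowl',(85+49/3,130+433/3),45)):print(nm,ray('top',uv,z)[0])
E
```

```text
tray [[ 703.6  119.8]
 [ 733.5  -93.4]
 [ 446.2 -133.9]
 [ 416.2   78.9]] [np.float64(290.2896670904281), np.float64(215.32345909365495), np.float64(290.1426986511045), np.float64(214.94319575080544)] [574.9  -7.1]
yaw 0.14089788309126688 [np.float64(1.710191869344817), np.float64(0.14024287288500834)]
b2 line [[410.5 307.8]
 [339.4 239.7]
 [306.1 274.3]
 [376.2 342.7]] [np.float64(48.91146853478583), np.float64(98.44963256623636), np.float64(47.97006742392801), np.float64(97.94943447470503)] [358.  291.2]
b2 hand [[406.8 305.8]
 [338.3 238.4]
 [307.2 270.7]
 [374.7 338.5]] [np.float64(45.79474237225702), np.float64(96.0674844221464), np.float64(44.8185448087725), np.float64(95.63205884621858)] [356.8 288.3]
yaw -2.36469339917067
b2 side [[407.9 307.9]
 [338.6 239.8]
 [309.8 269.7]
 [374.5 340.5]] [np.float64(46.73177406623845), np.float64(97.13116215558998), np.float64(41.5444302222363), np.float64(95.88805596799415)] [357.7 289.5]
-2.3651172431367504
b1 corner [360.1 230.1  24. ]
b1 side bottom corner [351.8 334.2   0. ] [349.5 335.5  24. ] [319.4 247.2  24. ]
top [115   0   5  80 
[... 376 characters left out ...]
top [501   0  22  42 386] [1044.3 -690.7   12. ]
top [525   0  35  29 773] [1054.5 -778.1   12. ]
top [530  57  30  26 277] [ 881.  -741.4   12. ]
top [376 178  25  23 434] [ 593.  -287.9   12. ]
top [271 184  23  23 434] [596.2 -25.8  12. ]
top [ 90 216  22  23 408] [548.1 417.3  12. ]
top [128 283  34  39 707] [364.9 311.9  12. ]
top [244 411  91   9 462] [ 95.8 -26.3  12. ]
side [315 161  16  14 180] [ 596.7 -291.5   12. ]
side [381 187  20  17 234] [ 358.5 -296.6   12. ]
side [262 202  19  17 263] [600.4 -32.2  12. ]
side [ 246  304   45   36 1083] [367.1 281.4  12. ]
side [160 307  24  22 421] [549.8 410.7  12. ]
cup1 [585.7 282.5  75. ]
cup2 [471.1 284.5  75. ]
bowl [432.5 399.7  45. ]
```

```bash
python3 - <<'E'
from h import *
np.set_printoptions(precision=1,suppress=True)
im=snapshot('top')
c=np.array([(222.3,157.3),(305,140.7),(332.7,252.7),(245,272.3)])-.33
Q=ray('top',c,22)[:,:2];print(Q,[np.linalg.norm(Q[i]-Q[i-1]) for i in range(4)],Q.mean(0))
o=cv2.resize(im[130:285,210:345,::-1],None,fx=4,fy=4,interpolation=cv2.INTER_NEAREST)
for i in range(4):
    p,d=line(None,c[i],c[(i+1)%4],im[...,0],4)
    f=lambda q:tuple(int(round(v)) for v in (q-[210,130]+.5)*4)
    cv2.line(o,f(p-60*d),f(p+60*d),(0,0,255),1)
cv2.imwrite('pics/o1.png',o)
print(im[210,225:245].tolist()); print(im[195,268:300].tolist())
E
```

```text
[[ 702.   115.8]
 [ 730.8  -93.2]
 [ 446.3 -133.4]
 [ 415.6   75.5]] [np.float64(289.18651738881465), np.float64(210.9162631736299), np.float64(287.32631390611596), np.float64(211.11480865794476)] [573.7  -8.8]
[[52, 96, 152], [54, 97, 154], [54, 98, 153], [52, 97, 153], [52, 96, 153], [59, 97, 151], [124, 136, 162], [192, 190, 180], [169, 166, 153], [133, 131, 121], [110, 108, 100], [113, 111, 104], [116, 115, 107], [117, 116, 109], [116, 115, 107], [115, 114, 107], [121, 120, 112], [148, 146, 135], [177, 175, 161], [185, 182, 169]]
[[187, 185, 170], [175, 171, 157], [130, 116, 101], [100, 73, 51], [91, 62, 42], [89, 61, 41], [89, 62, 41], [89, 61, 41], [89, 62, 41], [87, 60, 40], [80, 56, 39], [71, 50, 33], [68, 49, 32], [69, 49, 32], [70, 49, 33], [69, 48, 32], [69, 49, 33], [70, 49, 32], [79, 54, 37], [86, 60, 40], [87, 61, 40], [88, 61, 41], [88, 62, 42], [87, 60, 40], [85, 59, 39], [76, 54, 38], [81, 73, 66], [107, 107, 100], [115, 113, 106], [114, 112, 104], [114, 112, 105], [113, 112, 104]]
```

View pics/o1.png

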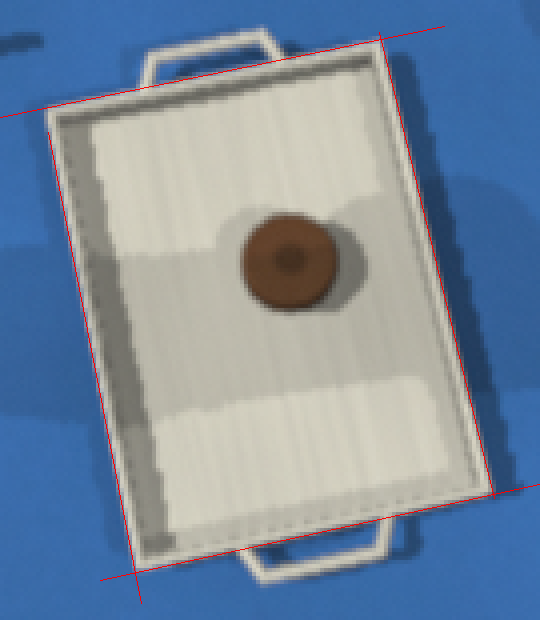

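```bash
cat >> h.py <<'E'
def tray(im,n,c,zs):
    a=cv2.GaussianBlur(im,(0,0),.5).astype(np.float32);ch=a[...,0]/(a[...,2]+1)
    cen=np.mean(c,0);L=[]
    for i in range(4):
        A,B=np.float64(c[i]),np.float64(c[(i+1)%4]);t=(B-A)/np.linalg.norm(B-A);nr=np.array([-t[1],t[0]])
        if nr@(A-cen)<0:nr=-nr
        s=np.r_[np.linspace(.04,.22,25),np.linspace(.78,.96,25)] if i%2==0 else np.linspace(.04,.96,60)
        o=np.arange(5,-5.01,-.1);P=((A+(B-A)*s[:,None])[:,None]+o[None,:,None]*nr).astype(np.float32)
        v=cv2.remap(ch,P[...,0],P[...,1],cv2.INTER_LINEAR);k=(v>.68).argmax(1)
        q=ray(n,P[np.arange(len(s)),k],zs[i])[:,:2].astype(np.float32)
        vx,vy,x,y=cv2.fitLine(q,cv2.DIST_HUBER,0,.01,.01).ravel()
        L.append((np.array([x,y]),np.array([vx,vy])))
    Q=np.array([inter(L[i-1],L[i]) for i in range(4)])
    d=Q[0]+Q[1]-Q[2]-Q[3];e=Q[0]+Q[3]-Q[1]-Q[2]
    return Q.mean(0),np.arctan2(d[1],d[0]),np.arctan2(-e[0],e[1]),np.linalg.norm(d)/2,np.linalg.norm(e)/2
TC={'top':np.array([(222.3,157.3),(305,140.7),(332.7,252.7),(245,272.3)])-.33}
TC['side']=np.array([(240,165),(398,2),(742,120),(600,318)])/4+[150,180]-.37
TZ={'top':(22,22,0,22),'side':(22,22,0,0)}
TC['side']=TC['side'][[0,1,2,3]]
E
python3 - <<'E'
from h import *
np.set_printoptions(precision=2,suppress=True)
im=snapshot('top');sd=snapshot('side')
print(tray(im,'top',TC['top'],TZ['top']))
# side order: far-left(240,165), far-right(398,2), near-right, near-left ; sides: far end,right,near end,left
print(tray(sd,'side',TC['side'],TZ['side']))
print(ray('side',TC['side'],22)[:,:2])
s=read_state();R,_=cv2.Rodrigues(s['eef_rot']);print(R)
E
```

```text
(array([574.64,  -7.87], dtype=float32), np.float32(0.14005074), np.float32(0.13992605), np.float32(291.77963), np.float32(217.04195))
(array([579.7 , -13.44], dtype=float32), np.float32(0.14040929), np.float32(0.13917261), np.float32(290.2611), np.float32(217.84848))
[[ 702.18  114.71]
 [ 732.58  -94.1 ]
 [ 446.5  -134.02]
 [ 413.2    85.03]]
[[ 0.92  0.39 -0.  ]
 [ 0.39 -0.92 -0.  ]
 [-0.    0.   -1.  ]]
```

```bash
cat >> h.py <<'E'
def go(x,y,z,psi=.14,n=None):
    """units and row count to go to the target pose, pointing down"""
    s=read_state();R,_=cv2.Rodrigues(np.float64(s['eef_rot']));d=np.array([x,y,z])-s['tool_pos']
    u=R.T@d/150;p=np.arctan2(R[1,0],R[0,0]);th=(p-psi+np.pi/2)%np.pi-np.pi/2;T=th/np.radians(8)
    tilt=np.cross(R[:,2],[0,0,-1]);tt=R.T@tilt/np.radians(8)
    n=n or int(np.ceil(max(np.linalg.norm(d)/46,abs(T)/.95,1)))
    print(f'clk {s["clock"]:.2f} pos',np.round(s['tool_pos'],1),'psi %.3f w %.2f q7 %.2f'%(p,s['gripper_width'],s['q'][6]))
    print('total',np.round(u,3),'turn',np.round([tt[0],tt[1],T],2),'rows',n,'each',np.round(u/n,4),np.round(T/n,3))
E
python3 -c "
from h import *
go(598,-29,150)"
```

```text
clk 0.55 pos [ 245.6 -574.7  231.3] psi 0.404 w 1.00 q7 -0.22
total [ 3.59  -2.422  0.542] turn [0.   0.   1.89] rows 15 each [ 0.2393 -0.1615  0.0361] 0.126
```

Emit:
servo_tool([
  [0.24,-0.16,0,0,0,0,1],
  [0.24,-0.16,0,0,0,0,1],
  [0.24,-0.16,0,0,0,0,1],
  [0.24,-0.16,0,0,0,0,1],
  [0.24,-0.16,0,0,0,0,1],
  [0.24,-0.16,0,0,0,0,1],
  [0.24,-0.16,0,0,0,0,1],
  [0.24,-0.16,0,0,0,0,1],
  [0.24,-0.16,0,0,0,0,1],
  [0.24,-0.16,0,0,0,0,1],
], newtons=25)

```text
clock: 1.55
tool_pos: [483.3, -211.1, 231.5]
eef_rot: [3.077, 0.63, 0.001]
contact_force: [0.5, -0.7, -0.5]
gripper_width: 1.001
grip_force: 0.0
```

Emit:
servo_tool([
  [0.24,-0.16,0.1,0,0,0,1],
  [0.24,-0.16,0.1,0,0,0,1],
  [0.24,-0.16,0.1,0,0,0,1],
  [0.24,-0.16,0.1,0,0,0,1],
  [0,0,0.14,0,0,0.95,1],
  [0,0,0,0,0,0.94,1],
  [0,0,0,0,0,0,1],
])

```text
clock: 2.25
tool_pos: [576.9, -67.2, 149.7]
eef_rot: [3.133, 0.221, -0.002]
contact_force: [0.0, 0.2, 0.9]
gripper_width: 1.001
grip_force: 0.0
```

```bash
python3 -c "
from h import *
go(598,-29,9)"
```

```text
clk 2.25 pos [576.9 -67.2 149.7] psi 0.141 w 1.00 q7 -1.43
total [ 0.176 -0.233  0.937] turn [0.   0.01 0.  ] rows 4 each [ 0.0441 -0.0582  0.2344] 0.001
```

Emit:
servo_tool([
  [0.176,-0.233,0.1,0,0,0,1],
  [0,0,0.22,0,0,0,1],
  [0,0,0.22,0,0,0,1],
  [0,0,0.2,0,0,0,1],
  [0,0,0.1,0,0,0,1],
  [0,0,0.097,0,0,0,1],
  [0,0,0,0,0,0,0.3],
  [0,0,0,0,0,0,-0.2],
  [0,0,0,0,0,0,-0.2],
  [0,0,0,0,0,0,-0.2],
], newtons=20)

```text
clock: 3.25
tool_pos: [599.2, -29.5, 10.9]
eef_rot: [3.134, 0.22, 0.003]
contact_force: [0.1, -0.8, 2.3]
gripper_width: 0.684
grip_force: 21.9
```

Emit:
servo_tool([
  [0,0,0,0,0,0,1],
  [0,0,0,0,0,0,1],
  [0,0,-0.15,0,0,0,1],
  [0,0,-0.2,0,0,-0.95,1],
  [0,0,0,0,0,-1,1],
  [0,0,0,0,0,-1,1],
  [0,0,0,0,0,-1,1],
  [0,0,0,0,0,-1,1],
  [0,0,0,0,0,-1,1],
  [0,0,0,0,0,-1,1],
])

```text
clock: 4.25
tool_pos: [598.3, -29.6, 62.4]
eef_rot: [2.665, 1.663, -0.0]
contact_force: [-0.5, -0.3, 0.4]
gripper_width: 0.999
grip_force: 0.0
```

Emit:
servo_tool([
  [0,0,0,0,0,-1,1],
  [0,0,0,0,0,-1,1],
  [0,0,0,0,0,-1,1],
  [0,0,0,0,0,-1,1],
  [0,0,0,0,0,-0.3,1],
  [0,0,0.2,0,0,0,1],
  [0,0,0.15,0,0,0,1],
  [0,0,0,0,0,0,0.3],
  [0,0,0,0,0,0,-0.2],
  [0,0,0,0,0,0,-0.2],
])

```text
clock: 5.25
tool_pos: [599.2, -29.4, 10.9]
eef_rot: [2.06, 2.37, 0.002]
contact_force: [0.2, 0.1, -0.3]
gripper_width: 0.684
grip_force: 21.6
```

Emit:
servo_tool([
  [0,0,0,0,0,0,-0.2],
])

```text
clock: 5.35
tool_pos: [599.2, -29.4, 10.9]
eef_rot: [2.06, 2.37, 0.002]
contact_force: [0.0, 0.1, -0.7]
gripper_width: 0.684
grip_force: 21.6
```

```bash
python3 -c "
from h import *
go(598,-29,150,.14+np.pi/2)"
```

```text
clk 5.35 pos [599.2 -29.4  10.9] psi 1.711 w 0.68 q7 -0.48
total [ 0.003 -0.006 -0.927] turn [ 0.02  0.   -0.  ] rows 4 each [ 0.0008 -0.0014 -0.2318] -0.0
```

Emit:
servo_tool([
  [0,0,0,0,0,0,1],
  [0,0,0,0,0,0,1],
  [0,0,-0.2,0,0,0,1],
  [0,0,-0.32,0,0,0.95,1],
  [0,0,-0.2,0,0,1,1],
  [0,0,0,0,0,1,1],
  [0,0,0,0,0,1,1],
  [0,0,0,0,0,1,1],
  [0,0,0,0,0,1,1],
  [0,0,0,0,0,1,1],
])

```text
clock: 6.35
tool_pos: [598.3, -29.4, 118.1]
eef_rot: [2.932, 1.128, 0.001]
contact_force: [-0.2, 0.3, -0.3]
gripper_width: 1.0
grip_force: 0.0
```

Emit:
servo_tool([
  [0,0,0,0,0,1,1],
  [0,0,0,0,0,1,1],
  [0,0,0,0,0,1,1],
  [0,0,0,0,0,1,1],
  [0,0,0,0,0,0.3,1],
  [-0.05,0.32,0,0,0,0,1],
  [-0.05,0.32,0,0,0,0,1],
  [-0.05,0.32,0,0,0,0,1],
  [-0.05,0.32,0,0,0,0,1],
  [-0.05,0.32,0,0,0,0,1],
])

```text
clock: 7.35
tool_pos: [594.3, -274.3, 117.9]
eef_rot: [-3.134, -0.223, -0.0]
contact_force: [0.4, -0.1, -0.5]
gripper_width: 1.004
grip_force: 0.0
```

```bash
python3 - <<'E'
from h import *
np.set_printoptions(precision=1,suppress=True)
for n in('top','side'):
    im=snapshot(n);cv2.imwrite(f'pics/{n}1.png',im[...,::-1])
    print(tray(im,n,TC[n],TZ[n]))
    for b,p in cakes(im,n,12):
        if 300<p[0]<800 and abs(p[1])<600: print(n,b,p,p*1+0)
    print('true cake1 px',proj(n,[599.2,-29.4,15]))
go(595,-290,120)
E
```

```text
(array([574.6,  -7.8], dtype=float32), np.float32(0.14028302), np.float32(0.1390052), np.float32(291.68555), np.float32(217.06618))
top [376 177  25  24 446] [ 593.8 -287.9   12. ] [ 593.8 -287.9   12. ]
top [272 182  24  24 437] [599.8 -29.6  12. ] [599.8 -29.6  12. ]
top [ 90 216  22  23 408] [548.1 417.2  12. ] [548.1 417.2  12. ]
top [128 283  35  36 658] [366.4 312.7  12. ] [366.4 312.7  12. ]
true cake1 px [[283.3 193.5]]
(array([579.8, -13.4], dtype=float32), np.float32(0.1390096), np.float32(0.1403904), np.float32(290.41965), np.float32(217.77383))
side [315 161  16  14 179] [ 596.8 -291.5   12. ] [ 596.8 -291.5   12. ]
side [381 187  20  17 217] [ 358.2 -295.7   12. ] [ 358.2 -295.7   12. ]
side [262 201  19  17 258] [603.6 -35.8  12. ] [603.6 -35.8  12. ]
side [ 246  305   45   35 1084] [366.6 281.9  12. ] [366.6 281.9  12. ]
side [160 307  24  22 420] [549.9 410.6  12. ] [549.9 410.6  12. ]
true cake1 px [[270.5 210. ]]
clk 7.45 pos [ 591.8 -284.5  118. ] psi 0.129 w 1.00 q7 -1.17
total [ 0.  0. -0.] turn [ 0.1  0.  -0.1] rows 1 each [ 0.  0. -0.] -0.08
```

View pics/top1.png

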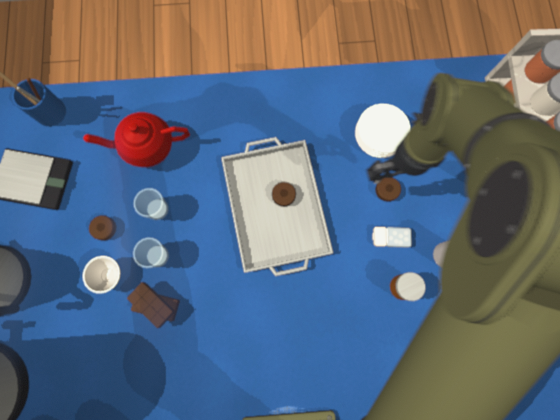

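Emit:
servo_tool([
  [0.007,0.024,0.2,0,0,-0.08,1],
  [0,0,0.25,0,0,0,1],
  [0,0,0.18,0,0,0,1],
  [0,0,0.11,0,0,0,1],
  [0,0,0,0,0,0,1],
  [0,0,0,0,0,0,0.3],
  [0,0,0,0,0,0,-0.2],
  [0,0,0,0,0,0,-0.2],
  [0,0,0,0,0,0,-0.2],
], newtons=25)

```text
clock: 8.35
tool_pos: [597.7, -276.5, 8.8]
eef_rot: [3.131, 0.237, 0.005]
contact_force: [-0.9, -0.8, 6.4]
gripper_width: 0.678
grip_force: 27.3
```

Emit:
servo_tool([
  [0,0,-0.1,0,0,0,-0.2],
  [0,0,-0.2,0,0,0,-0.2],
  [0,0,-0.2,0,0,0,-0.2],
  [0,-0.2,0,0,0,0,-0.2],
  [-0.1,-0.3,0,0,0,0,-0.2],
  [-0.1,-0.3,0,0,0,0,-0.2],
  [-0.1,-0.3,0,0,0,0,-0.2],
  [-0.1,-0.25,0,0,0,0,-0.2],
  [-0.1,-0.1,0,0,0,0,-0.2],
  [0,0,0,0,0,0,-0.2],
])

```text
clock: 9.35
tool_pos: [486.4, -68.8, 82.6]
eef_rot: [-3.13, -0.245, 0.005]
contact_force: [-0.2, -1.0, -0.6]
gripper_width: 0.681
grip_force: 27.3
```

```bash
python3 -c "
from h import *
go(501.3,-61.1,50)"
```

```text
clk 9.35 pos [486.4 -68.8  82.6] psi 0.156 w 0.68 q7 -1.45
total [ 0.107 -0.035  0.217] turn [-0.02  0.02  0.11] rows 1 each [ 0.1067 -0.035   0.2173] 0.114
```

Emit:
servo_tool([
  [0.14,-0.035,0.15,0,0,0.11,-0.2],
  [0,0,0,0,0,0,-0.2],
  [0,0,0,0,0,0,-0.2],
  [0,0,0,0,0,0,-0.2],
])

```text
clock: 9.75
tool_pos: [509.2, -64.7, 59.8]
eef_rot: [3.134, 0.211, 0.0]
contact_force: [-0.3, -0.3, 0.3]
gripper_width: 0.679
grip_force: 27.5
```

```bash
python3 - <<'E'
from h import *
im=snapshot('top');p=ray('top',[0,0],0)
s=read_state();z=s['tool_pos'][2]
print([ (b,c) for b,c in cakes(im,'top',z+5) if 350<c[0]<800 and abs(c[1])<200])
crop(im,210,130,350,290,4,'pics/h1.png')
go(507.1,-60.3,11)
E
```

```text
[]
clk 9.80 pos [509.1 -64.7  59.9] psi 0.134 w 0.68 q7 -1.47
total [-0.009 -0.031  0.326] turn [ 0.   -0.   -0.04] rows 2 each [-0.0046 -0.0155  0.1628] -0.02
```

View pics/h1.png

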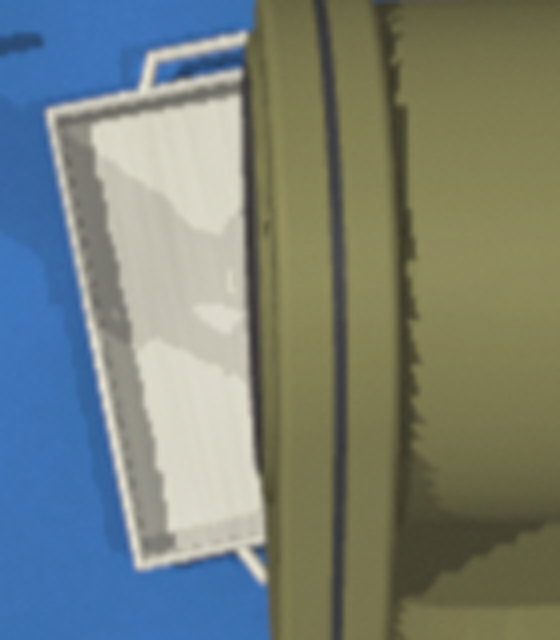

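Emit:
servo_tool([
  [-0.009,-0.031,0.15,0,0,-0.04,-0.2],
  [0,0,0.12,0,0,0,-0.2],
  [0,0,0.03,0,0,0,-0.2],
  [0,0,0.012,0,0,0,-0.2],
  [0,0,0.007,0,0,0,-0.2],
  [0,0,0,0,0,0,-0.2],
])

```text
clock: 10.4
tool_pos: [507.7, -59.5, 12.1]
eef_rot: [3.133, 0.221, 0.002]
contact_force: [0.8, 0.5, -0.6]
gripper_width: 0.68
grip_force: 27.5
```

```bash
python3 -c "
from h import *
go(507.1,-60.3,11.8);print(read_state()['contact_force'])"
```

```text
clk 10.40 pos [507.7 -59.5  12.1] psi 0.141 w 0.68 q7 -1.48
total [-0.005  0.005  0.002] turn [ 0.   -0.01  0.01] rows 1 each [-0.005   0.0046  0.0017] 0.007
[ 0.75338555  0.47865583 -0.6019426 ]
```

Emit:
servo_tool([
  [-0.005,0.005,0.004,0,0,0,-0.2],
  [0,0,0,0,0,0,-0.2],
  [0,0,0,0,0,0,0.6],
  [0,0,0,0,0,0,0.7],
  [0,0,-0.06,0,0,0,0.7],
  [0,0,-0.2,0,0,0,0.8],
  [0,0,-0.2,0,0,0,1],
  [0.3,-0.06,0,0,0,0,1],
  [0.237,-0.058,0,0,0,0,1],
  [0.1,0,0,0,0,0,1],
])

```text
clock: 11.4
tool_pos: [602.9, -26.1, 81.3]
eef_rot: [-3.132, -0.226, -0.009]
contact_force: [-0.8, 0.0, -0.4]
gripper_width: 1.001
grip_force: 0.0
```

Emit:
servo_tool([
  [0,0,0,0,0,0,1],
  [0,0,0,0,0,0,1],
  [0,0,0,0,0,0,1],
])

```text
clock: 11.7
tool_pos: [596.9, -30.0, 79.7]
eef_rot: [3.133, 0.22, -0.004]
contact_force: [-0.1, -0.4, -0.2]
gripper_width: 0.998
grip_force: 0.0
```

```bash
python3 -c "
from h import *
go(599.2,-29.4,10.5)"
```

```text
clk 11.70 pos [596.9 -30.   79.7] psi 0.140 w 1.00 q7 -1.50
total [ 0.017 -0.002  0.461] turn [0.   0.02 0.  ] rows 2 each [ 0.0085 -0.0011  0.2307] 0.001
```

Emit:
servo_tool([
  [0.017,-0.002,0.23,0,0,0,1],
  [0,0,0.15,0,0,0,1],
  [0,0,0.081,0,0,0,1],
  [0,0,0,0,0,0,1],
  [0,0,0,0,0,0,0.3],
  [0,0,0,0,0,0,-0.2],
  [0,0,0,0,0,0,-0.2],
  [0,0,0,0,0,0,-0.2],
  [0,0,-0.1,0,0,0,-0.2],
  [-0.07,0.058,0,0,0,0,-0.2],
])

```text
clock: 12.7
tool_pos: [595.2, -36.7, 28.1]
eef_rot: [-3.132, -0.226, -0.011]
contact_force: [1.3, 0.3, -0.5]
gripper_width: 0.678
grip_force: 27.1
```

Emit:
servo_tool([
  [-0.0725,0.06,0,0,0,0,-0.2],
  [0,0,0,0,0,0,-0.2],
  [0,0,0,0,0,0,-0.2],
  [0,0,0,0,0,0,-0.2],
])

```text
clock: 13.1
tool_pos: [582.7, -48.6, 25.4]
eef_rot: [-3.133, -0.222, -0.0]
contact_force: [0.8, 0.7, -0.9]
gripper_width: 0.677
grip_force: 27.1
```

```bash
python3 -c "
from h import *
go(580.5,-49.9,11)"
```

```text
clk 13.10 pos [582.7 -48.6  25.4] psi 0.141 w 0.68 q7 -1.48
total [-0.016  0.006  0.096] turn [-0.   -0.    0.01] rows 1 each [-0.0159  0.0063  0.096 ] 0.01
```

Emit:
servo_tool([
  [-0.016,0.006,0.04,0,0,0,-0.2],
  [0,0,0.04,0,0,0,-0.2],
  [0,0,0.012,0,0,0,-0.2],
  [0,0,0.005,0,0,0,-0.2],
  [0,0,0,0,0,0,-0.2],
  [0,0,0,0,0,0,0.6],
  [0,0,0,0,0,0,0.7],
  [0,0,-0.06,0,0,0,0.7],
  [0,0,-0.25,0,0,0,0.8],
  [0,0,-0.3,0,0,0,1],
])

```text
clock: 14.1
tool_pos: [578.9, -50.0, 102.3]
eef_rot: [-3.133, -0.222, 0.006]
contact_force: [1.7, 0.4, -0.2]
gripper_width: 0.998
grip_force: 0.0
```

Emit:
servo_tool([
  [0.022,-0.2,-0.22,0,0,0,1],
  [0.022,-0.3,0,0,0,0,1],
  [0.022,-0.32,0,0,0,0,1],
  [0.022,-0.32,0,0,0,0,1],
  [0.022,-0.32,0,0,0,0,1],
  [0.022,-0.32,0,0,0,0,1],
  [0.022,-0.32,0,0,0,0,1],
  [0.022,-0.32,0,0,0,0,1],
  [0.022,-0.32,0,0,0,0,1],
  [0.022,-0.3,0,0,0,0,1],
])

```text
clock: 15.1
tool_pos: [547.8, 408.5, 135.9]
eef_rot: [-3.133, -0.223, 0.0]
contact_force: [0.3, 0.2, -0.8]
gripper_width: 1.001
grip_force: 0.0
```

Emit:
servo_tool([
  [0,-0.07,0,0,0,0,1],
  [0,0,0,0,0,0,1],
  [0,0,0,0,0,0,1],
  [0,0,0,0,0,0,1],
])

```text
clock: 15.5
tool_pos: [548.5, 413.0, 135.7]
eef_rot: [3.132, 0.216, 0.0]
contact_force: [1.1, -0.0, 0.3]
gripper_width: 1.002
grip_force: 0.0
```

```bash
python3 - <<'E'
from h import *
np.set_printoptions(precision=1,suppress=True)
im=snapshot('top');cv2.imwrite('pics/t3.png',im[...,::-1])
print(tray(im,'top',TC['top'],TZ['top']))
for b,p in cakes(im,'top',12):
    if 300<p[0]<800 and abs(p[1])<600: print(b,p,ray('top',proj('top',p),15)[0])
go(548,417,7.5)
E
```

```text
(array([574.8,  -7.8], dtype=float32), np.float32(0.13886651), np.float32(0.14143696), np.float32(291.55872), np.float32(216.89958))
[282 190  23  24 436] [577.6 -51.   12. ] [576.9 -50.8  15. ]
[ 90 216  22  23 417] [548.3 417.2  12. ] [547.7 416.   15. ]
[288 220  24  24 447] [503.3 -60.6  12. ] [502.8 -60.3  15. ]
[390 275  13  25 138] [ 355.5 -275.1   12. ] [ 355.5 -274.2   15. ]
[128 283  43  43 840] [358.6 304.2  12. ] [358.5 303.3  15. ]
clk 15.55 pos [548.5 413.3 135.7] psi 0.138 w 1.00 q7 -2.09
total [ 0.  -0.   0.9] turn [ 0. -0. -0.] rows 3 each [ 0.  -0.   0.3] -0.005
```

Emit:
servo_tool([
  [0,-0.025,0.2,0,0,0,1],
  [0,0,0.28,0,0,0,1],
  [0,0,0.2,0,0,0,1],
  [0,0,0.1,0,0,0,1],
  [0,0,0.075,0,0,0,1],
  [0,0,0,0,0,0,1],
  [0,0,0,0,0,0,0.3],
  [0,0,0,0,0,0,-0.2],
  [0,0,0,0,0,0,-0.2],
  [0,0,0,0,0,0,-0.2],
])

```text
clock: 16.55
tool_pos: [548.0, 420.5, 9.2]
eef_rot: [-3.133, -0.221, -0.004]
contact_force: [-0.2, -1.3, 7.1]
gripper_width: 0.682
grip_force: 27.0
```

```bash
python3 -c "
from h import *
go(548,416.5,7.5);go(659.7,-38.7,125)"
```

```text
clk 16.55 pos [548.  420.5   9.2] psi 0.141 w 0.68 q7 -2.09
total [-0.004  0.027  0.012] turn [-0.01 -0.02  0.01] rows 1 each [-0.0038  0.0267  0.0116] 0.008
clk 16.55 pos [548.  420.5   9.2] psi 0.141 w 0.68 q7 -2.09
total [ 0.309  3.135 -0.774] turn [-0.01 -0.02  0.01] rows 11 each [ 0.0281  0.285  -0.0704] 0.001
```

Emit:
servo_tool([
  [0,0,-0.1,0,0,0,-0.2],
  [0,0,-0.3,0,0,0,-0.2],
  [0,0,-0.3,0,0,0,-0.2],
  [0.02,0.15,-0.074,0,0,0,-0.2],
  [0.029,0.3,0,0,0,0,-0.2],
  [0.029,0.32,0,0,0,0,-0.2],
  [0.029,0.32,0,0,0,0,-0.2],
  [0.029,0.32,0,0,0,0,-0.2],
  [0.029,0.32,0,0,0,0,-0.2],
  [0.029,0.32,0,0,0,0,-0.2],
])

```text
clock: 17.55
tool_pos: [619.4, 118.0, 124.7]
eef_rot: [-3.133, -0.222, -0.002]
contact_force: [0.6, 0.0, 0.1]
gripper_width: 0.681
grip_force: 27.4
```

Emit:
servo_tool([
  [0.029,0.32,0,0,0,0,-0.2],
  [0.029,0.32,0,0,0,0,-0.2],
  [0.029,0.3,0,0,0,0,-0.2],
  [0.028,0.14,0.2,0,0,0,-0.2],
  [0,0,0.25,0,0,0,-0.2],
  [0,0,0,0,0,0,-0.2],
  [0,0,0,0,0,0,-0.2],
  [0,0,0,0,0,0,-0.2],
  [0,0,0,0,0,0,-0.2],
])

```text
clock: 18.45
tool_pos: [660.3, -37.3, 58.3]
eef_rot: [3.134, 0.224, 0.006]
contact_force: [0.4, -0.1, -0.3]
gripper_width: 0.679
grip_force: 27.6
```

```bash
python3 -c "
from h import *
go(659.7,-38.7,12.5)"
```

```text
clk 18.45 pos [660.3 -37.3  58.3] psi 0.143 w 0.68 q7 -1.48
total [-0.007  0.009  0.305] turn [ 0.   -0.03  0.02] rows 1 each [-0.0066  0.0085  0.3051] 0.019
```

Emit:
servo_tool([
  [-0.006,0.008,0.2,0,0,0.02,-0.2],
  [0,0,0.08,0,0,0,-0.2],
  [0,0,0.015,0,0,0,-0.2],
  [0,0,0.008,0,0,0,-0.2],
  [0,0,0,0,0,0,-0.2],
  [0,0,0,0,0,0,-0.2],
])

```text
clock: 19.05
tool_pos: [657.9, -39.3, 12.0]
eef_rot: [3.134, 0.218, -0.001]
contact_force: [-2.5, -0.7, 6.4]
gripper_width: 0.675
grip_force: 28.8
```

```bash
python3 -c "
from h import *
go(659.7,-38.7,12.)"
```

```text
clk 19.05 pos [657.9 -39.3  12. ] psi 0.139 w 0.67 q7 -1.48
total [ 0.013 -0.002  0.   ] turn [-0.    0.   -0.01] rows 1 each [ 0.0126 -0.0022  0.    ] -0.007
```

Emit:
servo_tool([
  [0,0,-0.007,0,0,0,-0.2],
  [0.012,-0.002,0,0,0,0,-0.2],
  [0,0,0.004,0,0,0,-0.2],
  [0,0,0,0,0,0,-0.2],
  [0,0,0,0,0,0,0.6],
  [0,0,0,0,0,0,0.7],
  [0,0,-0.06,0,0,0,0.7],
  [0,0,-0.25,0,0,0,0.8],
  [0,0,-0.3,0,0,0,1],
  [0,0,-0.18,0,0,0,1],
])

```text
clock: 20.05
tool_pos: [661.4, -39.2, 133.2]
eef_rot: [3.134, 0.217, 0.007]
contact_force: [0.7, -0.4, 1.1]
gripper_width: 1.004
grip_force: 0.0
```

Emit:
servo_tool([
  [-0.1685,-0.2457,0,0,0,0,1],
  [-0.1685,-0.2457,0,0,0,0,1],
  [-0.1685,-0.2457,0,0,0,0,1],
  [-0.1685,-0.2457,0,0,0,0,1],
  [-0.1685,-0.2457,0,0,0,0,1],
  [-0.1685,-0.2457,0,0,0,0,1],
  [-0.1685,-0.2457,0,0,0,0,1],
  [-0.1685,-0.2457,0,0,0,0,1],
  [-0.1685,-0.2457,0,0,0,0,1],
  [-0.1685,-0.2457,0,0,0,0,1],
])

```text
clock: 21.05
tool_pos: [357.6, 292.6, 129.9]
eef_rot: [-3.133, -0.217, -0.001]
contact_force: [0.2, 0.3, 0.2]
gripper_width: 1.002
grip_force: 0.0
```

Emit:
servo_tool([
  [0,0,0,0,0,-0.9,1],
  [0,0,0,0,0,-0.9,1],
  [0,0,0,0,0,-0.9,1],
  [0,0,0,0,0,-0.9,1],
  [0,0,0,0,0,-0.9,1],
  [0,0,0.2,0,0,0,1],
  [0,0,0,0,0,0,1],
  [0,0,0,0,0,0,1],
  [0,0,0,0,0,0,1],
])

```text
clock: 21.95
tool_pos: [359.0, 291.3, 100.3]
eef_rot: [-2.913, -1.175, -0.002]
contact_force: [-0.5, 0.2, 0.6]
gripper_width: 0.999
grip_force: 0.0
```

```bash
python3 - <<'E'
from h import *
go(358,291,28,.77)
im=snapshot('top')
for b,p in cakes(im,'top',15):
    if 300<p[0]<800 and abs(p[1])<600: print(b,np.round(p,1))
E
```

```text
clk 21.95 pos [359.  291.3 100.3] psi 0.767 w 1.00 q7 -1.73
total [-0.007 -0.003  0.482] turn [ 0.   -0.01 -0.02] rows 2 each [-0.0033 -0.0015  0.241 ] -0.012
[274 158  23  24 426] [660.3 -38.7  15. ]
[281 190  24  24 441] [576.9 -50.5  15. ]
[288 220  24  24 456] [502.8 -60.5  15. ]
[390 276  14  24 134] [ 353.9 -273.9   15. ]
[138 293  33  34 524] [346.  289.7  15. ]
```

Emit:
servo_tool([
  [-0.007,-0.003,0.24,0,0,0,1],
  [0,0,0.16,0,0,0,1],
  [0,0,0.08,0,0,0,1],
  [0,0,0,0,0,0,1],
  [0,0,0,0,0,0,0.3],
  [0,0,0,0,0,0,-0.3],
  [0,0,0,0,0,0,-0.4],
  [0,0,0,0,0,0,-0.4],
], newtons=30)

```text
clock: 22.8
tool_pos: [358.1, 291.0, 28.6]
eef_rot: [-2.913, -1.175, -0.003]
contact_force: [-0.8, -1.2, 6.3]
gripper_width: 0.577
grip_force: 31.1
```

Emit:
servo_tool([
  [0,0,0,0,0,0,-0.4],
  [0,0,-0.1,0,0,0,-0.4],
  [0,0,-0.3,0,0,0,-0.4],
  [0,0,-0.3,0,0,0,-0.4],
  [0,0,-0.1,0,0,0.9,-0.4],
  [0,0,0,0,0,0.9,-0.4],
  [0,0,0,0,0,0.9,-0.4],
  [0,0,0,0,0,0.9,-0.4],
  [0,0,0,0,0,0.9,-0.4],
  [0,0,0,0,0,0,-0.4],
])

```text
clock: 23.8
tool_pos: [357.4, 290.6, 147.9]
eef_rot: [-3.134, -0.217, -0.001]
contact_force: [-0.2, -0.4, -2.1]
gripper_width: 0.577
grip_force: 32.3
```

```bash
python3 - <<'E'
from h import *
go(625.6,42.3,130)
E
```

```text
clk 23.80 pos [357.4 290.6 147.9] psi 0.138 w 0.58 q7 -2.10
total [1.543 1.886 0.12 ] turn [-0.   -0.   -0.01] rows 8 each [0.1929 0.2357 0.015 ] -0.002
```

Emit:
servo_tool([
  [0.1,0.12,0,0,0,0,-0.4],
  [0.19,0.23,0,0,0,0,-0.4],
  [0.19,0.23,0,0,0,0,-0.4],
  [0.19,0.23,0,0,0,0,-0.4],
  [0.19,0.23,0,0,0,0,-0.4],
  [0.19,0.23,0,0,0,0,-0.4],
  [0.19,0.23,0,0,0,0,-0.4],
  [0.19,0.23,0,0,0,0,-0.4],
  [0.113,0.156,0.2,0,0,0,-0.4],
  [0,0,0.25,0,0,0,-0.4],
])

```text
clock: 24.8
tool_pos: [631.3, 35.8, 81.3]
eef_rot: [3.13, 0.21, 0.015]
contact_force: [-0.7, -0.6, -1.8]
gripper_width: 0.58
grip_force: 32.3
```

Emit:
servo_tool([
  [0,0,0.17,0,0,0,-0.4],
  [0,0,0,0,0,0,-0.4],
  [0,0,0,0,0,0,-0.4],
  [0,0,0,0,0,0,-0.4],
])

```text
clock: 25.2
tool_pos: [627.1, 42.7, 56.3]
eef_rot: [-3.134, -0.219, -0.005]
contact_force: [-0.1, -0.2, -0.7]
gripper_width: 0.577
grip_force: 32.3
```

```bash
python3 - <<'E'
from h import *
go(625.6,42.3,8.6)
im=snapshot('top')
crop(im,95,260,215,350,6,'pics/b1.png')
E
```

```text
clk 25.20 pos [627.1  42.7  56.3] psi 0.140 w 0.58 q7 -1.60
total [-0.012  0.001  0.318] turn [ 0.   -0.02 -0.  ] rows 2 each [-0.0058  0.0006  0.1591] -0.001
```

View pics/b1.png

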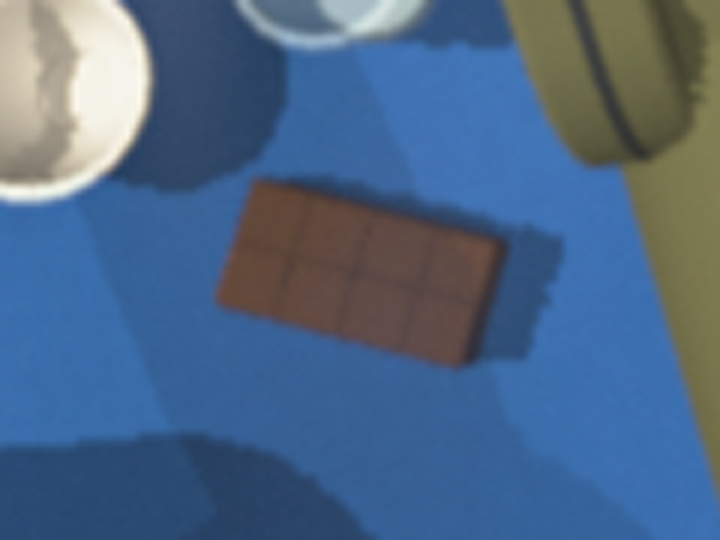

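Emit:
servo_tool([
  [-0.01,0.001,0.2,0,0,0,-0.4],
  [0,0,0.08,0,0,0,-0.4],
  [0,0,0.02,0,0,0,-0.4],
  [0,0,0.008,0,0,0,-0.4],
  [0,0,0,0,0,0,-0.4],
  [0,0,0,0,0,0,-0.4],
])

```text
clock: 25.85
tool_pos: [625.1, 42.1, 9.2]
eef_rot: [3.134, 0.217, 0.003]
contact_force: [-1.1, 0.7, -1.0]
gripper_width: 0.577
grip_force: 32.2
```

```bash
python3 - <<'E'
from h import *
np.set_printoptions(precision=3,suppress=True)
go(625.6,42.3,7.6)
b=np.array([(258,180),(500,240),(464,365),(219,302)])/6+[95,260]-.42
im=snapshot('top')
for w in (2,3):
    B=quad(im[...,0]/(im[...,2]+1.),b,w,(24,)*4);print(B.mean(0),[np.linalg.norm(B[i]-B[i-1]) for i in range(4)])
    e=B[0]+B[3]-B[1]-B[2];print(np.arctan2(e[1],e[0]))
B=ray('top',b,24)[:,:2];e=B[0]+B[3]-B[1]-B[2];print(B.mean(0),[np.linalg.norm(B[i]-B[i-1]) for i in range(4)],np.arctan2(e[1],e[0]))
print([x for x in cakes(im,'top',12) if 280<x[1][0]<420 and x[1][1]>200])
E
```

```text
clk 25.85 pos [625.1  42.1   9.2] psi 0.139 w 0.58 q7 -1.60
total [ 0.003 -0.001  0.01 ] turn [ 0.   -0.01 -0.01] rows 1 each [ 0.004 -0.001  0.011] -0.01
[356.108 285.456] [np.float64(47.95510016820698), np.float64(101.17299123551474), np.float64(48.85881488716137), np.float64(97.43594659862903)]
1.2505874214450072
[356.073 285.351] [np.float64(47.95510016820698), np.float64(101.49663506201455), np.float64(48.87647047870844), np.float64(97.5558477129425)]
1.2505911848122577
[356.296 285.321] [np.float64(46.91206718673641), np.float64(96.90842683092535), np.float64(47.450535575751566), np.float64(97.3098300157275)] 1.2610809854332383
[(array([132, 291,  34,  24, 476], dtype=int32), array([363.092, 305.836,  12.   ]))]
```

Emit:
servo_tool([
  [0.004,0,0.006,0,0,0,-0.4],
  [0,0,0.004,0,0,0,-0.4],
  [0,0,0,0,0,0,-0.4],
  [0,0,0,0,0,0,0.3],
  [0,0,0,0,0,0,0.5],
  [0,0,-0.06,0,0,0,0.5],
  [0,0,-0.25,0,0,0,0.6],
  [0,0,-0.3,0,0,0,1],
  [0,0,-0.2,0,0,0,1],
])

```text
clock: 26.8
tool_pos: [626.1, 42.1, 131.5]
eef_rot: [3.134, 0.217, 0.005]
contact_force: [-0.7, -0.7, -0.7]
gripper_width: 1.0
grip_force: 0.0
```

Emit:
servo_tool([
  [-0.194,-0.232,0,0,0,0,1],
  [-0.194,-0.232,0,0,0,0,1],
  [-0.194,-0.232,0,0,0,0,1],
  [-0.194,-0.232,0,0,0,0,1],
  [-0.194,-0.232,0,0,0,0,1],
  [-0.194,-0.232,0,0,0,0,1],
  [-0.194,-0.232,0,0,0,0,1],
  [-0.194,-0.232,0,0,0,0,1],
  [0,0,0,0,0,-1,1],
  [0,0,0,0,0,-1,1],
])

```text
clock: 27.8
tool_pos: [354.4, 287.9, 128.8]
eef_rot: [-3.069, -0.668, -0.001]
contact_force: [-0.0, -0.4, -0.3]
gripper_width: 1.003
grip_force: 0.0
```

Emit:
servo_tool([
  [0,0,0,0,0,-1,1],
  [0,0,0,0,0,-1,1],
  [0,0,0,0,0,-1,1],
  [0,0,0,0,0,-1,1],
  [0,0,0,0,0,-1,1],
  [0,0,0.2,0,0,-1,1],
  [0,0,0.15,0,0,0,1],
  [0,0,0,0,0,0,1],
  [0,0,0,0,0,0,1],
  [0,0,0,0,0,0,1],
])

```text
clock: 28.8
tool_pos: [356.5, 286.2, 76.8]
eef_rot: [-2.543, -1.845, -0.003]
contact_force: [0.7, -0.6, -0.6]
gripper_width: 1.003
grip_force: 0.0
```

```bash
python3 - <<'E'
from h import *
go(356.2,285.5,7.5,1.255)
E
```

```text
clk 28.80 pos [356.5 286.2  76.8] psi 1.255 w 1.00 q7 -1.49
total [-0.006 -0.001  0.462] turn [ 0.01 -0.01  0.  ] rows 2 each [-0.0028 -0.0004  0.2309] 0.001
```

Emit:
servo_tool([
  [-0.006,-0.001,0.22,0,0,0,1],
  [0,0,0.15,0,0,0,1],
  [0,0,0.085,0,0,0,1],
  [0,0,0,0,0,0,1],
  [0,0,0,0,0,0,0.3],
  [0,0,0,0,0,0,-0.3],
  [0,0,0,0,0,0,-0.4],
  [0,0,0,0,0,0,-0.4],
  [0,0,0,0,0,0,-0.4],
])

```text
clock: 29.7
tool_pos: [357.2, 286.1, 14.0]
eef_rot: [2.543, 1.844, -0.002]
contact_force: [-0.8, 0.1, 5.9]
gripper_width: 0.571
grip_force: 30.5
```

Emit:
servo_tool([
  [0,0,-0.1,0,0,0,-0.4],
  [0,0,-0.3,0,0,0,-0.4],
  [0,0,-0.3,0,0,0.995,-0.4],
  [0,0,-0.1,0,0,0.995,-0.4],
  [0,0,0,0,0,0.995,-0.4],
  [0,0,0,0,0,0.995,-0.4],
  [0,0,0,0,0,0.995,-0.4],
  [0,0,0,0,0,0.995,-0.4],
  [0,0,0,0,0,0.995,-0.4],
  [0,0,0,0,0,0.995,-0.4],
])

```text
clock: 30.7
tool_pos: [356.8, 286.0, 133.4]
eef_rot: [3.133, 0.217, -0.004]
contact_force: [-0.1, 1.0, -1.3]
gripper_width: 0.576
grip_force: 32.3
```

```bash
python3 - <<'E'
from h import *
go(511.8,26.3,60)
E
```

```text
clk 30.70 pos [356.8 286.  133.4] psi 0.138 w 0.58 q7 -2.32
total [0.786 1.857 0.49 ] turn [ 0.01  0.02 -0.01] rows 7 each [0.1123 0.2652 0.07  ] -0.002
```

Emit:
servo_tool([
  [0.08,0.17,0,0,0,0,-0.4],
  [0.11,0.26,0,0,0,0,-0.4],
  [0.11,0.26,0,0,0,0,-0.4],
  [0.11,0.26,0,0,0,0,-0.4],
  [0.11,0.26,0,0,0,0,-0.4],
  [0.11,0.26,0,0,0,0,-0.4],
  [0.11,0.26,0,0,0,0,-0.4],
  [0.046,0.127,0.2,0,0,0,-0.4],
  [0,0,0.2,0,0,0,-0.4],
  [0,0,0,0,0,0,-0.4],
])

```text
clock: 31.7
tool_pos: [511.1, 26.0, 70.9]
eef_rot: [3.131, 0.223, -0.014]
contact_force: [-0.7, 0.5, -0.8]
gripper_width: 0.575
grip_force: 32.2
```

Emit:
servo_tool([
  [0,0,0,0,0,0,-0.4],
  [0,0,0,0,0,0,-0.4],
  [0,0,0,0,0,0,-0.4],
])

```text
clock: 32.0
tool_pos: [514.3, 28.1, 74.6]
eef_rot: [3.132, 0.228, -0.0]
contact_force: [-0.1, 0.2, -0.4]
gripper_width: 0.572
grip_force: 32.3
```

```bash
python3 - <<'E'
from h import *
go(511.8,26.3,19)
E
```

```text
clk 32.00 pos [514.3  28.1  74.6] psi 0.145 w 0.57 q7 -1.85
total [-0.018  0.009  0.371] turn [0.01 0.   0.04] rows 2 each [-0.009   0.0043  0.1853] 0.02
```

Emit:
servo_tool([
  [-0.012,0.009,0.2,0,0,0.04,-0.4],
  [0,0,0.13,0,0,0,-0.4],
  [0,0,0.03,0,0,0,-0.4],
  [0,0,0.01,0,0,0,-0.4],
  [0,0,0,0,0,0,-0.4],
  [0,0,0,0,0,0,-0.4],
  [0,0,0,0,0,0,-0.4],
])

```text
clock: 32.7
tool_pos: [512.5, 25.5, 18.5]
eef_rot: [3.132, 0.217, -0.002]
contact_force: [-0.2, 0.7, -0.9]
gripper_width: 0.572
grip_force: 32.2
```

```bash
python3 - <<'E'
from h import *
go(512.7,26.4,17)
E
```

```text
clk 32.70 pos [512.5  25.5  18.5] psi 0.139 w 0.57 q7 -1.88
total [ 0.002 -0.006  0.01 ] turn [ 0.01  0.01 -0.01] rows 1 each [ 0.0023 -0.0057  0.0098] -0.011
```

Emit:
servo_tool([
  [0.002,-0.005,0.006,0,0,0,-0.4],
  [0,0,0.004,0,0,0,-0.4],
  [0,0,0,0,0,0,-0.4],
  [0,0,0,0,0,0,-0.4],
])

```text
clock: 33.1
tool_pos: [512.5, 26.2, 17.0]
eef_rot: [3.132, 0.217, -0.002]
contact_force: [-1.1, -0.3, 7.3]
gripper_width: 0.576
grip_force: 33.1
```

Emit:
servo_tool([
  [0,0,0.001,0,0,0,-0.4],
  [0,0,0,0,0,0,0.3],
  [0,0,0,0,0,0,0.5],
  [0,0,-0.06,0,0,0,0.5],
  [0,0,-0.25,0,0,0,0.6],
  [0,0,-0.3,0,0,0,1],
  [0,0,-0.15,0,0,0,1],
])

```text
clock: 33.8
tool_pos: [513.5, 26.6, 133.4]
eef_rot: [3.132, 0.217, 0.002]
contact_force: [1.3, 0.1, 0.8]
gripper_width: 1.002
grip_force: 0.0
```

Emit:
servo_tool([
  [0,-0.2,0,0,0,0,1],
  [0,-0.32,0,0,0,0,1],
  [0,-0.32,0,0,0,0,1],
  [0,-0.32,0,0,0,0,1],
  [0,-0.32,0,0,0,0,1],
  [0,-0.25,0,0,0,0,1],
  [0,0,0,0,0,0,1],
  [0,0,0,0,0,0,1],
  [0,0,0,0,0,0,1],
])

```text
clock: 34.7
tool_pos: [476.8, 281.4, 129.6]
eef_rot: [3.13, 0.214, -0.004]
contact_force: [-0.8, -0.9, -0.1]
gripper_width: 1.0
grip_force: 0.0
```

```bash
python3 - <<'E'
from h import *
im=np.mean([snapshot('top') for _ in range(4)],0).astype(np.uint8)
t=tray(im,'top',TC['top'],TZ['top']);print(t)
def tr(p): d=np.array(p[:2])-[574.6,-7.8];c,s=np.cos(.14),np.sin(.14);return np.round([d@[c,s],d@[-s,c]],1)
for b,p in cakes(im,'top',15):
    if 430<p[0]<730 and abs(p[1])<130: print(b,np.round(p,1),tr(p))
# bricks: pixel mask hulls
crop(im,215,135,340,280,4,'pics/f1.png')
E
```

```text
(array([574.771   ,  -7.783306], dtype=float32), np.float32(0.1393185), np.float32(0.14224492), np.float32(291.48685), np.float32(216.79945))
[274 158  23  24 428] [660.4 -38.8  15. ] [ 80.6 -42.7]
[241 165  26  42 770] [625.2  42.5  15. ] [57.1 42.8]
[281 190  24  24 439] [577.  -50.5  15. ] [ -3.6 -42.6]
[250 209  27  43 808] [512.6  26.5  15. ] [-56.6  42.7]
[288 220  24  24 452] [502.8 -60.5  15. ] [-78.4 -42.2]
```

View pics/f1.png

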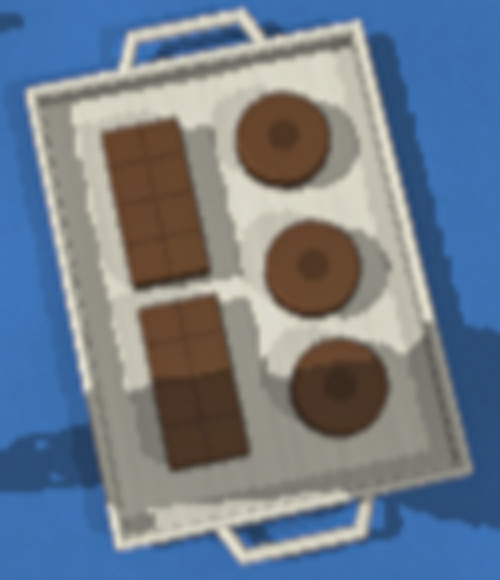

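Emit:
servo_tool([
  [0.033,0.15,0,0,0,0,1],
  [0.035,0.31,0,0,0,0,1],
  [0.035,0.31,0,0,0,0,1],
  [0.035,0.31,0,0,0,0,1],
  [0.035,0.31,0,0,0,0,1],
  [0.035,0.31,0,0,0,0,1],
  [0.035,0.31,0,0,0,0,1],
  [0.035,0.21,0,0,0,0,1],
  [0.035,0.06,0.2,0,0,0,1],
  [0,0,0.1,0,0,0,1],
])

```text
clock: 35.9
tool_pos: [570.3, -53.3, 83.8]
eef_rot: [3.131, 0.207, -0.004]
contact_force: [-0.9, 1.0, 0.1]
gripper_width: 0.999
grip_force: 0.0
```

Emit:
servo_tool([
  [0,0,0,0,0,0,1],
  [0,0,0,0,0,0,1],
  [0,0,0,0,0,0,1],
  [0,0,0,0,0,0,1],
])

```text
clock: 36.3
tool_pos: [570.7, -48.5, 86.1]
eef_rot: [3.132, 0.218, -0.001]
contact_force: [0.3, 0.3, -0.3]
gripper_width: 0.998
grip_force: 0.0
```

```bash
python3 - <<'E'
from h import *
go(577,-50.5,11.5)
E
```

```text
clk 36.30 pos [570.7 -48.5  86.1] psi 0.139 w 1.00 q7 -1.70
total [0.04  0.018 0.497] turn [ 0.02  0.01 -0.01] rows 2 each [0.02   0.009  0.2485] -0.003
```

Emit:
servo_tool([
  [0.04,0.018,0.1,0,0,0,0.65],
  [0,0,0,0,0,0,0.65],
  [0,0,0,0,0,0,0.65],
  [0,0,0,0,0,0,0.65],
])

```text
clock: 36.7
tool_pos: [576.3, -50.6, 69.9]
eef_rot: [3.132, 0.217, -0.005]
contact_force: [0.8, -0.3, 0.3]
gripper_width: 0.823
grip_force: 0.0
```

```bash
python3 - <<'E'
from h import *
go(577,-50.5,11.5)
E
```

```text
clk 36.70 pos [576.3 -50.6  69.9] psi 0.139 w 0.82 q7 -1.70
total [ 0.006 -0.001  0.389] turn [ 0.01  0.02 -0.01] rows 2 each [ 0.0029 -0.0006  0.1946] -0.005
```

Emit:
servo_tool([
  [0.005,0,0.2,0,0,0,0.65],
  [0,0,0.12,0,0,0,0.65],
  [0,0,0.069,0,0,0,0.65],
  [0,0,0,0,0,0,0.65],
  [0,0,0,0,0,0,0.2],
  [0,0,0,0,0,0,-0.2],
  [0,0,0,0,0,0,-0.2],
], newtons=22)

```text
clock: 37.4
tool_pos: [577.7, -50.8, 12.5]
eef_rot: [3.132, 0.217, -0.002]
contact_force: [-0.1, -0.1, -1.5]
gripper_width: 0.677
grip_force: 23.7
```

Emit:
servo_tool([
  [0,0,-0.03,0,0,0,-0.2],
  [0.028,0,0,0,0,0,-0.2],
  [0,0,0,0,0,0,-0.2],
  [0,0,0,0,0,0,-0.2],
])

```text
clock: 37.8
tool_pos: [581.5, -50.1, 16.3]
eef_rot: [3.132, 0.217, -0.003]
contact_force: [0.1, -0.4, -0.6]
gripper_width: 0.681
grip_force: 23.8
```

```bash
python3 - <<'E'
from h import *
go(581,-50,12)
E
```

```text
clk 37.80 pos [581.5 -50.1  16.3] psi 0.139 w 0.68 q7 -1.72
total [-0.003 -0.001  0.028] turn [ 0.01  0.02 -0.01] rows 1 each [-0.003  -0.0012  0.0284] -0.01
```

Emit:
servo_tool([
  [0,0,0.016,0,0,0,-0.2],
  [0,0,0.008,0,0,0,-0.2],
  [0,0,0.003,0,0,0,-0.2],
  [0,0,0,0,0,0,-0.2],
  [0,0,0,0,0,0,0.4],
  [0,0,0,0,0,0,0.6],
  [0,0,-0.06,0,0,0,0.6],
  [0,0,-0.25,0,0,0,0.6],
  [0,0,-0.3,0,0,0,0.6],
  [0,0,-0.18,0,0,0,0.6],
])

```text
clock: 38.8
tool_pos: [582.8, -49.8, 134.0]
eef_rot: [3.132, 0.217, 0.002]
contact_force: [0.8, 0.1, -0.8]
gripper_width: 0.796
grip_force: 0.0
```

Emit:
servo_tool([
  [0,-0.2,0,0,0,0,0.6],
  [0,-0.32,0,0,0,0,0.6],
  [0,-0.32,0,0,0,0,0.6],
  [0,-0.32,0,0,0,0,0.6],
  [0,-0.32,0,0,0,0,0.6],
  [0,-0.32,0,0,0,0,0.6],
  [0,-0.25,0,0,0,0,0.6],
  [0,0,0,0,0,0,0.6],
  [0,0,0,0,0,0,0.6],
  [0,0,0,0,0,0,0.6],
])

```text
clock: 39.8
tool_pos: [539.4, 252.8, 130.1]
eef_rot: [3.13, 0.214, -0.004]
contact_force: [0.7, -0.7, 0.2]
gripper_width: 0.805
grip_force: 0.0
```

```bash
python3 - <<'E'
from h import *
im=np.mean([snapshot('top') for _ in range(4)],0).astype(np.uint8)
t=tray(im,'top',TC['top'],TZ['top']);print(t)
def tr(p): d=np.array(p[:2])-[574.6,-7.8];c,s=np.cos(.14),np.sin(.14);return np.round([d@[c,s],d@[-s,c]],1)
for b,p in cakes(im,'top',15):
    if 430<p[0]<730 and abs(p[1])<130: print(b,np.round(p,1),tr(p))
print(read_state()['tool_pos'])
cv2.imwrite('pics/end.png',im[...,::-1])
E
```

```text
(array([574.6004   ,  -7.7592354], dtype=float32), np.float32(0.13880432), np.float32(0.13995671), np.float32(291.74112), np.float32(216.85558))
[274 158  23  24 427] [660.3 -38.7  15. ] [ 80.5 -42.6]
[241 165  26  42 770] [625.2  42.5  15. ] [57.1 42.8]
[281 189  24  24 443] [580.8 -50.4  15. ] [  0.2 -43.1]
[250 209  27  43 809] [512.   26.5  15. ] [-57.2  42.7]
[288 220  24  24 454] [502.7 -60.4  15. ] [-78.6 -42. ]
[539.48945823 253.0548312  130.05134548]
```

View pics/end.png

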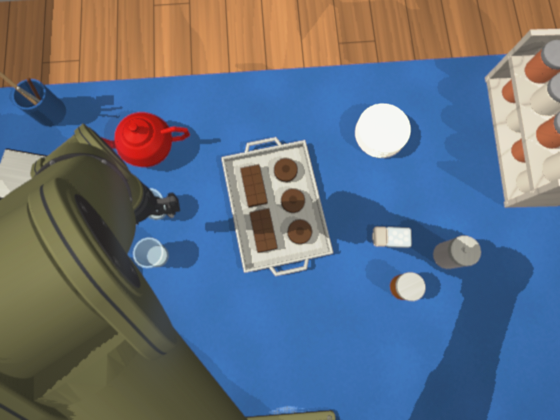

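The final top view shows both rows on the tray: bricks at px (254,187) and (263,230), cakes at (286,169), (293,201) and (300,232). Every piece measures within about 1.5 mm of its slot. The tray fit has not shifted, and the bystanders in view still stand where they did. The arm is clear, so I'm handing in.

```bash
python3 -c "
from rig import *
print(sign_off())"
```

```text
the job is handed in; nothing more can be done
None
```

The job is handed in at about 40 s on the clock: both bricks and all three cakes are on the tray in their two rows, each measured within about 1.5 mm of its slot, and the tray has not moved.

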